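# Clear the jig plate and hold a stand foot against its sprung fence

## Task

Use the scraper block to sweep the four steel off-cuts off the jig plate onto the bench (the fingers and the foot must not touch them), then stand the scraper aside on the bench clear of the plate. Then set the aluminium stand foot flat on the plate, one long edge square against the middle of the sprung fence, and press it in steadily until the fence is about half-way along its 20 mm travel (about 8 N), never hard against its end stop. Finish while still holding it pressed there, ready for a colleague to drive the screws, and leave the round black logger and the brass sleeve where they are.

Things in the scene. Friction and masses are not known exactly. Their poses are not given: they have to be found in the camera images.
- jig: Fixed dark steel jig plate, 20 mm thick. In its frame (origin on the bench, z up, x away from the robot towards the fence) it spans x -75 to +100, y -95 to +95 mm, top at z 20. Work area: from the near edge to the fence face at x +35 (fence out); both y ends are open. A grey spring housing stands behind the fence at x 75 to 100, y -65 to 65, up to z 48.
- fence (a joint): How far the fence is pushed in, along the jig's +x (m): 0 out at rest, 0.020 at its end stop. Its springs push back with 0.8 N per mm, so half-way (0.010) is 8 N. A pointer on the fence's +y end stands between two scored lines on the plate from 5 to 15 mm.
- fence_face (a point): Middle of the fence's face (the side towards the robot), 12 mm above the plate top; it moves with the fence. The fence is a steel bar 130 mm long (along the jig's y), 14 mm thick, its face reaching from 1 to 24 mm above the plate top.
- scraper_center (a point): Scraper block: a wooden block with a black plastic foot strip, 100 mm long (its x), 26 mm thick (its y), 60 mm tall (its z), standing on its 100 x 26 mm underside on the bench. The point is its centre, 30 mm above its underside. 0.14 kg; grip it across its thickness.
- foot_center (a point): Aluminium stand foot, loose on the bench: a flat base 60 mm (its x) by 90 mm (its y) by 10 mm thick, with a 26 x 26 mm square post in the middle, its top 55 mm above the underside. The long edges run along its y. The point is its centre, on the post's axis, 27.5 mm above the underside. About 0.17 to 0.34 kg; the post can be gripped across either pair of sides.
- chip0_center (a point): A steel off-cut 20 x 14 x 8 mm, lying loose and flat on the jig plate at the start. The point is its centre.
- chip1_center (a point): A steel off-cut 16 x 16 x 8 mm, lying loose and flat on the jig plate at the start. The point is its centre.
- chip2_center (a point): A steel off-cut 18 x 12 x 8 mm, lying loose and flat on the jig plate at the start. The point is its centre.
- chip3_center (a point): A steel off-cut 20 x 12 x 8 mm, lying loose and flat on the jig plate at the start. The point is its centre.
- logger: Black round data logger, 72 mm across, 20 mm high, lying on the bench nearer the robot than the jig; origin at the centre of its underside. Leave it.
- sleeve: Upright brass sleeve, 34 mm across, 85 mm tall, standing on the bench beyond the right-hand side (-y); origin at the centre of its underside. Leave it.
Mind the look-alikes: they are no part of the job. Of the things that look like the part that bears scraper_center, take the one that is farthest from the robot's base at the start. There is more than one size of the part that bears foot_center; the job needs the smaller.

How it is judged:
By the outcome, as a careful person would: the job done as asked, in the order asked, and still so for the second after the job is handed in, while the arm keeps its last pose, push and grip.
It also fails if it takes over 64 s, if anything falls off the work surface, if the arm or the gripper's body presses on something with over 40 N, if the wrist force passes 120 N, or if a joint passes its speed limit or range.

## Robot

A 7-joint arm with a two-finger parallel gripper is mounted at the origin on the work surface. World frame = base frame: x ahead of the robot, y to its left, z up, the work surface at z = 0. Lengths are in m, angles in rad, forces in N, time in s.
With the tool pointing down it reaches from about 0.425 to 1.025 m from the base axis. Payload 9.4 kg.
Tool frame: the origin (TCP) lies at the very end of the fingers, on their centre line; the grasp point (between the pads) lies 19 mm behind it; z points along the fingers, y is the line along which they close (so a half turn about z gives the same grasp; the last joint's range is limited). The gripper opens to 85 mm and grips with 20 to 120 N. Pads are 22 mm wide; open, the fingers measure 114 mm over their backs; the gripper's body (76 mm by 85 mm) begins 54 mm behind the grasp point. The pads swing forward as they close: fully open they stand 13 mm farther back than shut.
Start: joints at [-1.385, 0.599, -0.003, 1.599, 0.002, 0.943, -0.08], TCP at [0.188, 0.7, 0.231] pointing down, gripper open.
Joint ranges: [-2.57, 2.57], [-0.35, 1.97], [-1.29, 1.29], [0.11, 2.56], [-1.05, 4.19], [0.11, 1.86], [-2.63, 2.63]. Speed limits (rad/s): [2.22, 2.22, 3.01, 3.01, 3.14, 3.14, 3.14].

## Interface

Orientations are given as a unit quaternion [w, x, y, z].
In Python, from workcell import arm, imaging gives the robot as it stands.
- The arm moves only by the tool play_rows, never from a script. Its argument "moves" is text: rows parted by semicolons, each of 4 numbers parted by spaces: the shift along the world's x, y, z each as a share of 0.075 m, from -1 to 1, then the turn about the world's z as a share of 30 degrees, from -1 to 1. In form: tx ty tz spin; .... A call has 1 to 8 rows; each row shifts and turns the commanded pose from where the row before left it; what a row does not reach is not made up. A row lasts 1/10 s, in which the tool goes at most 50 mm and 8.59 degrees, less where a joint would pass 70% of its speed; a pose out of reach is approached as far as the arm can. A call with a number of a shift or a turn outside -1 to 1 is refused whole. A call with a gripper value outside its range is refused whole. "hand" is the opening, from -1 (shut) to 1 (fully open), so that 0 is half open, set as the call begins (left out, the last holds). The fingers move at their own pace and stop on an object; "squeeze" is the grip in N (left out, the last holds). Time passes only in rows, so rows that do not move let the fingers close. It gives the time, the measured TCP pose, the force, the opening and the grip force at its end, in the units of the state.
- arm.observe(): the state, without advancing time (a new reading comes with each control period).
- imaging.grab_frame(name): name is "scene" or "side" or "wrist"; returns a dict with "color" (384x512x3 uint8, blue, green, red), "intrinsics" (3x3 intrinsics, pixels), "view" (4x4, takes a point from world to camera coordinates); the wrist camera has in their place "tool_from_camera" (4x4, takes a point from camera to tool coordinates, whose origin is the TCP and whose axes are the flange's). Camera axes: x right, y down, z forward; pixel columns grow to the right and rows downward; lengths in m; the calibration is good to about 2 mm. The wrist camera is an equidistant fisheye: a pixel r from the principal point sees the ray r / f radians off the axis. A picture is of the moment at which its call begins: read the wrist's pose just before it. There is no depth.
- arm.close_job(): hands the job in; it is judged then, once.
The state is a dict: "clock": time; "q": joint angles; "joint_vel": joint speeds; "tau": joint torques, N m; "ee_pos": TCP position; "tool_rot": TCP orientation; "ft_force": force on the tool from outside, world axes, zero at the start; "wrist_torque": the same for the moment, N m; "gripper_width": opening from 0.0 (shut) to 1.0 (fully open); "grasp_force": force on a finger pad.
Only numpy, scipy, OpenCV 4.12 (cv2) and the standard library are available. Lean on these libraries where they do the work, as an engineer would, in place of code of your own. Each camera call takes 0.05 s, during which the arm holds its last target. There are 200 camera calls.

## Working session

There is one attempt and no reset: what is moved stays moved. The work goes in short steps, Python scripts to look and compute and a tool call to move; the robot and the scene stay as the last step left them, time stands still between calls to the robot, and variables do not carry over. Pictures are saved under pics/ and viewed, at most 10 in all, crops included, and the job is handed in when it is done.

Besides the shell and the picture viewer there is one more tool, called after ">>>" as a command line: name --argument value ..., lists and objects as JSON in quotes. play_rows: Moves the arm, as the interface text tells. Shift numbers are shares of 0.075 m and turn numbers shares of 30 degrees, none past 1 either way. Its arguments: {"type":"object","properties":{"moves":{"type":"string"},"hand":{"type":"number"},"squeeze":{"type":"number"}},"required":["moves"]}

```bash
mkdir -p pics
cat > h.py <<'E'
import numpy as np, cv2
from workcell import arm, imaging
def grab(n):
    s=arm.observe(); f=imaging.grab_frame(n); cv2.imwrite(f'pics/{n}_{s["clock"]:.2f}.png',f['color'])
    np.savez(f'pics/{n}.npz',**{k:np.array(v) for k,v in f.items()},p=s['ee_pos'],q=s['tool_rot']); return f,s
def px2w(n,uv,z):
    f=np.load(f'pics/{n}.npz'); K=f['intrinsics']
    uv=np.atleast_2d(uv).astype(float); z=np.broadcast_to(z,len(uv))
    if n=='wrist':
        from scipy.spatial.transform import Rotation as R
        d=(uv-K[:2,2])/[K[0,0],K[1,1]]; t=np.linalg.norm(d,axis=1,keepdims=True)
        r=np.hstack([d/np.maximum(t,1e-9)*np.sin(t),np.cos(t)])
        q=f['q']; M=np.eye(4); M[:3,:3]=R.from_quat([q[1],q[2],q[3],q[0]]).as_matrix(); M[:3,3]=f['p']; M=M@f['tool_from_camera']
    else:
        r=np.hstack([(uv-K[:2,2])/[K[0,0],K[1,1]],np.ones((len(uv),1))]); M=np.linalg.inv(f['view'])
    r=r@M[:3,:3].T; c=M[:3,3]
    return c+r*((z-c[2])/r[:,2])[:,None]
E
python3 - <<'E'
from h import *
a,s=grab('scene');b,_=grab('side')
print(s)
cv2.imwrite('pics/both0.png',cv2.resize(a['color'],(800,600),interpolation=cv2.INTER_CUBIC))
cv2.imwrite('pics/both1.png',cv2.resize(b['color'],(800,600),interpolation=cv2.INTER_CUBIC))
for n in('scene','side'):
    M=np.linalg.inv(np.load(f'pics/{n}.npz')['view']);print(M.round(2))
E
```

```text
{'clock': 0.0, 'q': array([-1.38465953,  0.60010536, -0.00253496,  1.60015094,  0.00180899,
        0.94287973, -0.07977968]), 'joint_vel': array([ 0.00076788, -0.000383  ,  0.00053004,  0.00083307,  0.00084798,
       -0.00093174, -0.00117903]), 'tau': array([ 7.83857904e-04, -7.76479769e+01,  1.56504203e+00, -2.58001918e+01,
        1.23001722e-02,  9.11957090e-03, -5.22382138e-06]), 'ee_pos': array([0.18827019, 0.69963477, 0.23042383]), 'tool_rot': array([-2.44039562e-05,  1.31002082e-01,  9.91381794e-01, -7.70333442e-04]), 'ft_force': array([-0.28022689,  0.22976466, -0.55307693]), 'wrist_torque': array([-0.04423596,  0.00546555, -0.04198672]), 'grasp_force': 0.0, 'gripper_width': 1.001404975570446}
[[-0.02  0.81 -0.58  1.05]
 [ 1.    0.02 -0.01  0.  ]
 [ 0.   -0.58 -0.81  0.94]
 [ 0.    0.    0.    1.  ]]
[[-1.   -0.06  0.03  0.4 ]
 [-0.06  0.76 -0.64  0.54]
 [ 0.01 -0.64 -0.77  0.74]
 [ 0.    0.    0.    1.  ]]
```

View pics/both0.png

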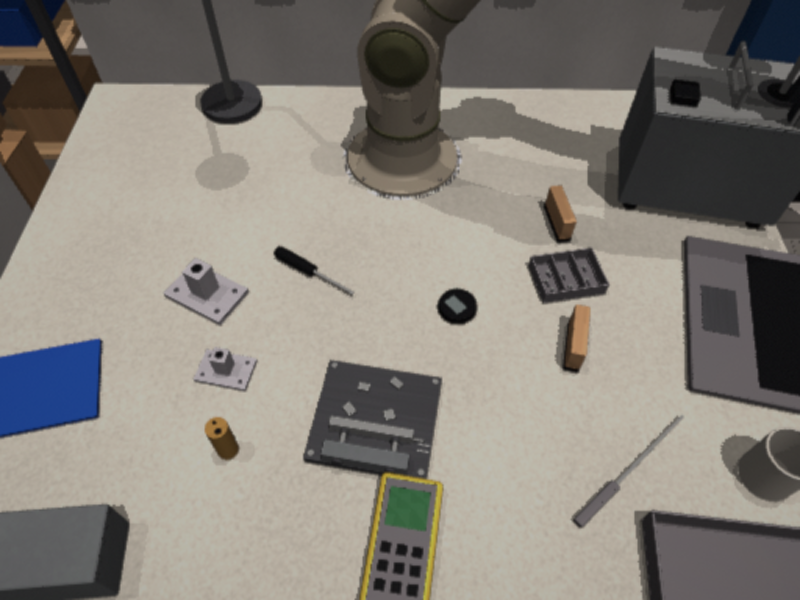

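View pics/both1.png

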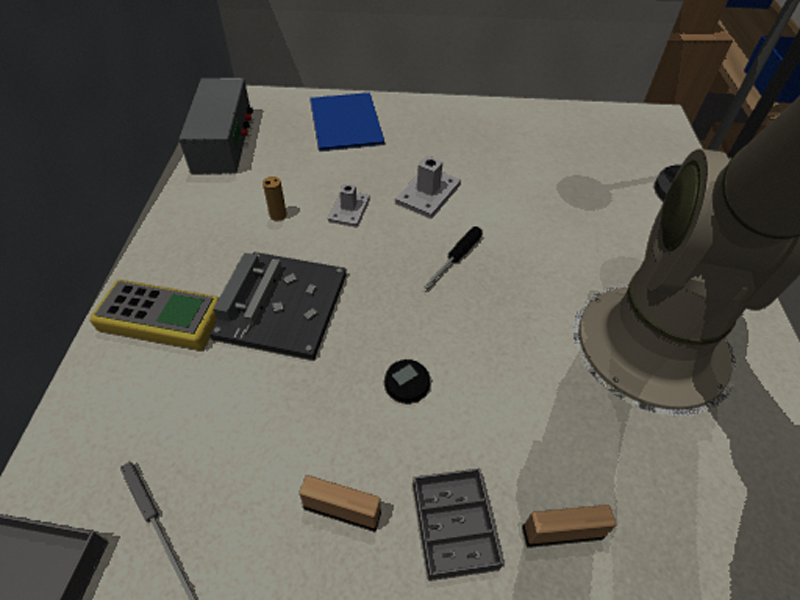

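Run:
```python
import cv2,numpy as np
a=cv2.imread('pics/scene_0.00.png');
c=np.zeros((600,800,3),np.uint8)
def put(x,y,w,h,s,X,Y):
    c[Y:Y+h*s,X:X+w*s]=cv2.resize(a[y:y+h,x:x+w],None,fx=s,fy=s,interpolation=cv2.INTER_CUBIC)
put(190,226,100,80,5,0,0)   # jig
put(120,216,50,40,6,500,0)   # foot
put(352,190,34,52,6,500,250) # scraper
put(120,260,40,40,4,0,410) # sleeve
put(275,180,35,30,5,200,410)
cv2.imwrite('pics/m.png',c)
```

```text
(no output)
```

View pics/m.png

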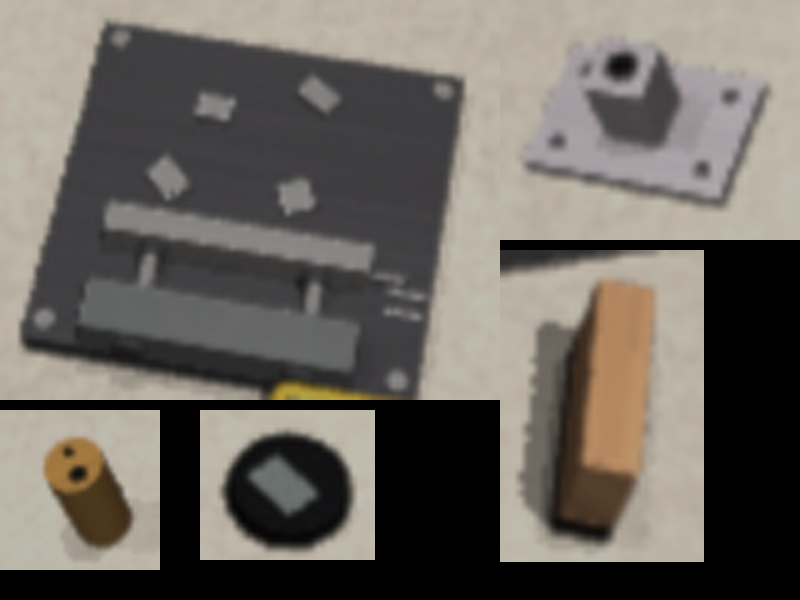

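Run:
```python
from h import *
def g(pts,ox,oy,s,X,Y,z,name):
    p=(np.array(pts)+.5-[X,Y])/s-.5+[ox,oy]; w=px2w('scene',p,z)[:,:2]; print(name,w.round(4).tolist(),w.mean(0).round(4)); return w
J=(190,226,5,0,0)
c=g([(107,22),(464,78),(416,396),(24,340)],*J,.02,'jig')
e=[c[1]-c[0],c[3]-c[0]];print([np.linalg.norm(x) for x in e],[np.degrees(np.arctan2(x[1],x[0])) for x in e])
g([(215,106)],*J,.028,'chip');g([(319,94)],*J,.028,'chip');g([(168,177)],*J,.028,'chip');g([(297,197)],*J,.028,'chip')
f=g([(108,203),(373,243)],*J,.044,'fence');print(np.degrees(np.arctan2(*(f[1]-f[0])[::-1])))
F=(120,216,6,500,0)
f=g([(768,84),(722,200),(526,158)],*F,.010,'foot');print((f[0]+f[2])/2,f[0]-f[1],f[2]-f[1],[np.degrees(np.arctan2(x[1],x[0])) for x in (f[0]-f[1],f[2]-f[1])])
g([(621,68)],*F,.055,'posthole')
f=g([(600,282),(654,287),(636,474),(582,466)],352,190,6,500,250,.06,'scr');d=(f[3]+f[2]-f[0]-f[1])/2;print(np.linalg.norm(d),np.degrees(np.arctan2(d[1],d[0])))
g([(74,465)],120,260,4,0,410,.085,'sleeve');g([(288,490)],275,180,5,200,410,.02,'logger')
```

```text
jig [[0.5217, -0.1147], [0.5507, 0.071], [0.7181, 0.0448], [0.695, -0.1401]] [ 0.6214 -0.0348]
[np.float64(0.18797812474469414), np.float64(0.17522736843358774)] [np.float64(81.12933843720695), np.float64(-8.34472042112918)]
chip [[0.5737, -0.0554]] [ 0.5737 -0.0554]
chip [[0.5658, -0.0031]] [ 0.5658 -0.0031]
chip [[0.6133, -0.0767]] [ 0.6133 -0.0767]
chip [[0.6226, -0.0129]] [ 0.6226 -0.0129]
fence [[0.6352, -0.1032], [0.653, 0.024]] [ 0.6441 -0.0396]
82.03233666680575
foot [[0.5173, -0.2396], [0.5745, -0.2508], [0.5563, -0.3385]] [ 0.5494 -0.2763]
[ 0.53679358 -0.28904216] [-0.05721096  0.011229  ] [-0.01829737 -0.0877345 ] [np.float64(168.89551239664024), np.float64(-101.78039985946634)]
posthole [[0.5368, -0.2908]] [ 0.5368 -0.2908]
scr [[0.4287, 0.2991], [0.4309, 0.3226], [0.5269, 0.2997], [0.5235, 0.2776]] [0.4775 0.2997]
0.09794439268413122 -13.091525544563329
sleeve [[0.6754, -0.2624]] [ 0.6754 -0.2624]
logger [[0.4073, 0.1015]] [0.4073 0.1015]
```

>>> play_rows --moves "0.386 -0.533 0 0.03;0.386 -0.533 0 0.04;0.386 -0.533 0 0;0.386 -0.533 0 0;0.386 -0.533 0 0;0.386 -0.533 0 0;0.386 -0.533 0 0;0.386 -0.533 -0.2 0" --hand 1

```text
clock: 0.9
ee_pos: [0.4207, 0.3803, 0.2179]
tool_rot: [0.001, 0.113, 0.994, 0.001]
ft_force: [1.4, 0.1, -0.2]
gripper_width: 0.997
grasp_force: 0.0
```

>>> play_rows --moves "0.386 -0.533 -0.2 0;0.386 -0.533 -0.3 0;0 0 -0.3 0;0 0 0 0;0 0 0 0"

```text
clock: 1.4
ee_pos: [0.4733, 0.3066, 0.1589]
tool_rot: [-0.001, 0.112, 0.994, -0.0]
ft_force: [-0.4, 0.8, 0.0]
gripper_width: 0.997
grasp_force: 0.0
```

Run:
```python
from h import *
f,s=grab('wrist');print(s['ee_pos'],s['tool_rot'],s['ft_force'],f['intrinsics'])
cv2.imwrite('pics/w1.png',cv2.resize(f['color'],(800,600),interpolation=cv2.INTER_CUBIC))
```

```text
[0.47326005 0.30655368 0.15890791] [-5.60111153e-04  1.12404315e-01  9.93662377e-01 -1.92212213e-04] [-0.42464455  0.77851058  0.03706773] [[297.31863964   0.         258.59942021]
 [  0.         297.31863964 183.55240876]
 [  0.           0.           1.        ]]
```

View pics/w1.png

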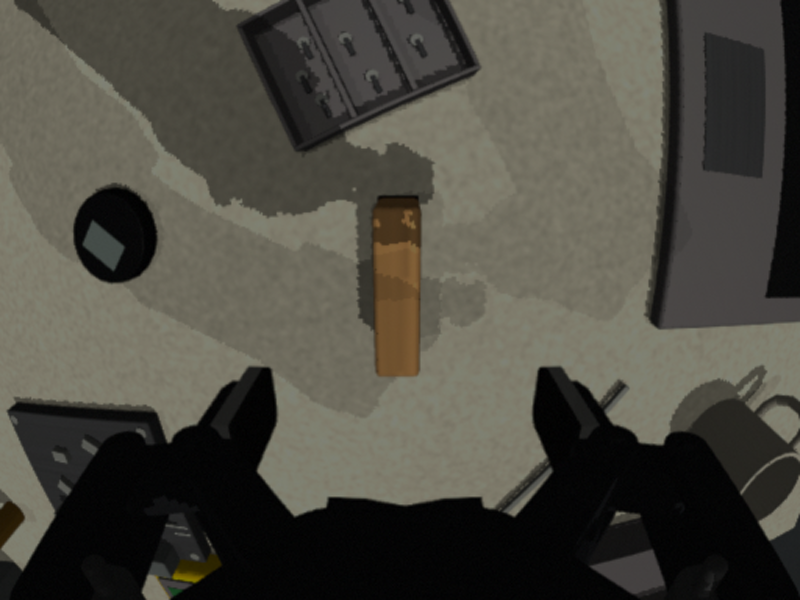

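Run:
```python
from h import *
p=np.array([(374,207),(419,207),(419,376),(376,376)])/1.5625
w=px2w('wrist',p,.06)[:,:2];print(w,w.mean(0));d=(w[2]+w[3]-w[0]-w[1])/2;print(np.linalg.norm(d),np.degrees(np.arctan2(d[1],d[0])))
print(arm.observe()['ee_pos'])
```

```text
[[0.42497643 0.30227437]
 [0.43022877 0.32504232]
 [0.52584343 0.30417131]
 [0.52029074 0.2796883 ]] [0.47533484 0.30279408]
0.09790606250933373 -12.822563059413982
[0.47336379 0.30721352 0.15953382]
```

>>> play_rows --moves "0.03 -0.06 -0.444 0;0 0 -0.444 0;0 0 -0.444 0;0 0 -0.444 0;0 0 0 0;0 0 0 0"

```text
clock: 2.05
ee_pos: [0.4758, 0.3026, 0.0266]
tool_rot: [-0.0, 0.112, 0.994, 0.0]
ft_force: [-0.5, -0.6, 0.6]
gripper_width: 0.997
grasp_force: 0.0
```

>>> play_rows --moves "0 0 0 0;0 0 0 0;0 0 0 0;0 0 0 0;0 0 0 0;0 0 0 0" --hand -1 --squeeze 60

```text
clock: 2.65
ee_pos: [0.4764, 0.3016, 0.0267]
tool_rot: [0.0, 0.113, 0.994, 0.0]
ft_force: [-1.3, -1.7, 9.6]
gripper_width: 0.297
grasp_force: 59.6
```

>>> play_rows --moves "0 0 0.6 0;0 0 0.6 0;0.148 -0.616 0.1 0.08;0.148 -0.616 0 0.08;0.148 -0.616 0 0;0.148 -0.616 0 0;0.148 -0.616 0 0;0.148 -0.616 0 0"

```text
clock: 3.45
ee_pos: [0.5427, 0.0223, 0.1235]
tool_rot: [0.0, 0.071, 0.997, 0.0]
ft_force: [1.3, 1.2, -1.3]
gripper_width: 0.295
grasp_force: 59.7
```

>>> play_rows --moves "0.148 -0.616 0 0;0.148 -0.616 0 0;0.148 -0.616 0 0;0 0 -0.2 0;0 0 0 0;0 0 0 0"

```text
clock: 4.05
ee_pos: [0.5754, -0.1134, 0.1081]
tool_rot: [-0.001, 0.071, 0.997, 0.0]
ft_force: [-0.1, 0.3, -1.8]
gripper_width: 0.293
grasp_force: 59.7
```

Run:
```python
from h import *
f,s=grab('wrist');print(s['ee_pos'],s['tool_rot'],s['ft_force'])
cv2.imwrite('pics/w2.png',cv2.resize(f['color'],(800,600),interpolation=cv2.INTER_CUBIC))
```

```text
[ 0.57540135 -0.11339725  0.10812385] [-6.65455312e-04  7.06873077e-02  9.97498240e-01  3.50626146e-04] [-0.1148942   0.30422689 -1.76899182]
```

View pics/w2.png

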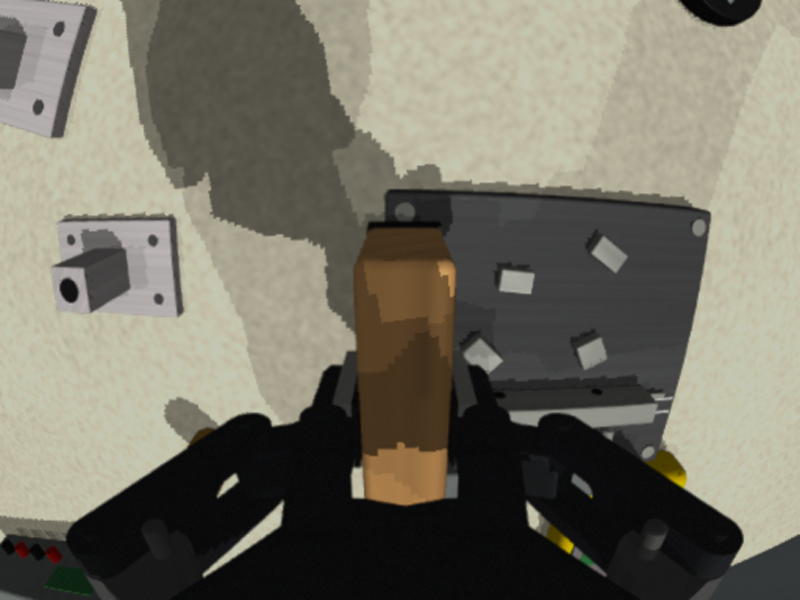

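Run:
```python
from h import *
def g(n,p,z):
    w=px2w('wrist',np.array(p)/1.5625,z)[:,:2]
    o=np.array([.609,-.033]);a=np.radians(-8.2);R=np.array([[np.cos(a),np.sin(a)],[-np.sin(a),np.cos(a)]])
    print(n,w.round(4).tolist(),((w-o)@R.T*1000).round(1).tolist())
    return w
c=g('plate',[(387,190),(710,212)],.02);d=c[1]-c[0];print(np.degrees(np.arctan2(d[1],d[0]))-90)
g('chips',[(516,280),(607,253),(484,355),(590,352)],.028)
c=g('fence top',[(502,410),(656,403)],.044);d=c[1]-c[0];print(np.degrees(np.arctan2(d[1],d[0]))-90)
c=g('foot',[(57,222),(174,217),(182,316)],.01);d=c[1]-c[0];print(np.degrees(np.arctan2(d[1],d[0]))-90);print((c[0]+c[2])/2)
g('post',[(68,290)],.055)
```

```text
plate [[0.519, -0.113], [0.5496, 0.0705]] [[-77.7, -92.0], [-73.6, 94.0]]
-9.47982285669427
chips [[0.5715, -0.0547], [0.5638, -0.0038], [0.6108, -0.0745], [0.6194, -0.0141]] [[-34.0, -26.8], [-48.9, 22.4], [7.7, -40.9], [7.6, 20.2]]
fence top [[0.6367, -0.0691], [0.6525, 0.0238]] [[32.6, -31.8], [34.9, 62.5]]
-9.617292076200883
foot [[0.4984, -0.3256], [0.5135, -0.2348], [0.572, -0.2461]] [[-67.7, -305.4], [-65.7, -213.3], [-6.2, -216.2]]
-9.439459242282638
[ 0.53521964 -0.2858284 ]
post [[0.5352, -0.2886]] [[-36.6, -263.5]]
```

>>> play_rows --moves "0 0 -0.3 -0.02;0 0 -0.3 0;0 0 -0.2 0;0 0 0 0;0 0 0 0"

```text
clock: 4.6
ee_pos: [0.5761, -0.1134, 0.0484]
tool_rot: [-0.0, 0.076, 0.997, 0.0]
ft_force: [0.4, -0.4, -1.7]
gripper_width: 0.296
grasp_force: 60.6
```

>>> play_rows --moves "0.02 0.13 -0.007 0;0.03 0.198 0 0;0.03 0.198 0 0;0.03 0.198 0 0;0.03 0.198 0 0;0.03 0.198 0 0;0.03 0.198 0 0;0.03 0.198 0 0"

```text
clock: 5.4
ee_pos: [0.5934, 0.0007, 0.0477]
tool_rot: [0.0, 0.076, 0.997, -0.0]
ft_force: [-0.7, -0.6, -1.1]
gripper_width: 0.295
grasp_force: 60.6
```

>>> play_rows --moves "0.03 0.198 0 0;0.03 0.198 0 0;0.03 0.198 0 0;0.03 0.198 0 0;0.03 0.198 0 0;0.03 0.198 0 0;0 0 0 0"

```text
clock: 6.1
ee_pos: [0.6071, 0.0918, 0.0477]
tool_rot: [0.0, 0.075, 0.997, 0.001]
ft_force: [-0.0, 0.5, -1.5]
gripper_width: 0.295
grasp_force: 60.6
```

Run:
```python
from h import *
a,s=grab('scene');b,_=grab('side');print(s['ee_pos'],s['ft_force'])
c=np.vstack([cv2.resize(a['color'][170:320,150:350],(800,600))[:,:]]);d=cv2.resize(b['color'][120:270,110:310],(400,300))
c=np.zeros((600,800,3),np.uint8);c[:, :400]=cv2.resize(a['color'][180:315,190:280],(400,600));c[:,400:]=cv2.resize(b['color'][140:275,130:220],(400,600))
cv2.imwrite('pics/c3.png',c)
```

```text
[0.6070891  0.09182393 0.04774294] [-0.03192276  0.50888808 -1.47707523]
```

View pics/c3.png

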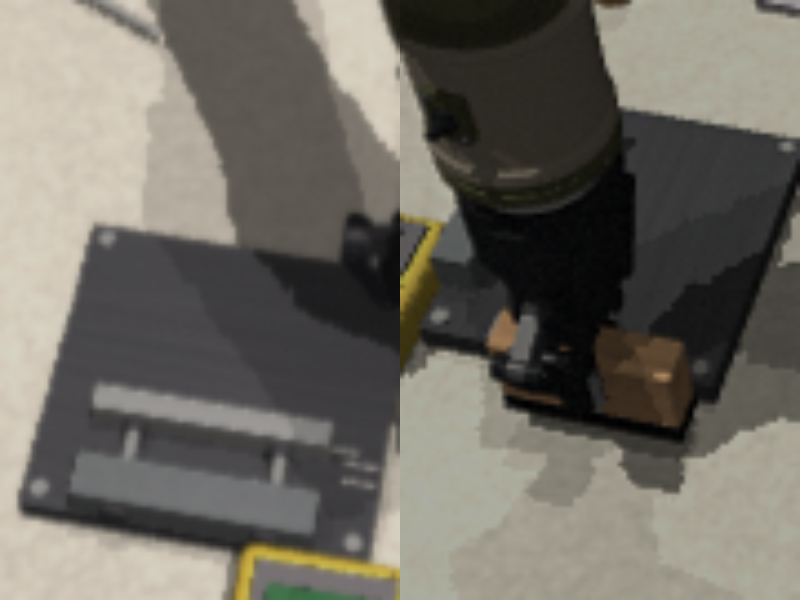

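>>> play_rows --moves "0 0 0.5 0;0 0 0.5 0;-0.289 0.467 0 0;-0.289 0.467 0 0;-0.289 0.467 0 0;-0.289 0.467 0 0;-0.289 0.467 0 0;-0.289 0.467 0 0"

```text
clock: 7.0
ee_pos: [0.4761, 0.2985, 0.1228]
tool_rot: [0.0, 0.077, 0.997, -0.0]
ft_force: [0.9, 0.2, -1.5]
gripper_width: 0.3
grasp_force: 60.8
```

>>> play_rows --moves "0 0 -0.4 0;0 0 -0.4 0;0 0 -0.3 0;0 0 0 0;0 0 0 0"

```text
clock: 7.5
ee_pos: [0.4769, 0.2976, 0.0404]
tool_rot: [-0.0, 0.077, 0.997, -0.001]
ft_force: [1.0, 0.3, -1.3]
gripper_width: 0.296
grasp_force: 60.6
```

Run:
```python
from h import *
a,s=grab('scene');b,_=grab('side');print(s['ee_pos'],s['ft_force'])
c=np.zeros((600,800,3),np.uint8);c[:, :400]=cv2.resize(a['color'][215:315,210:310],(400,600));c[:,400:]=cv2.resize(b['color'][140:260,110:230],(400,600))
cv2.imwrite('pics/c4.png',c)
```

```text
[0.47694254 0.29762204 0.04038727] [ 1.02517826  0.29973222 -1.27216582]
```

View pics/c4.png

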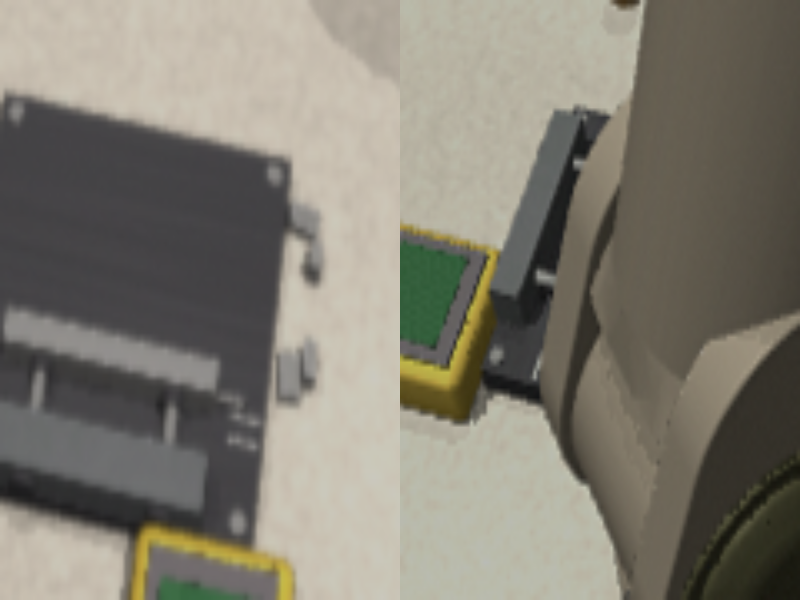

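>>> play_rows --moves "0 0 -0.12 0;0 0 -0.05 0;0 0 0 0;0 0 0 0"

```text
clock: 8.0
ee_pos: [0.4766, 0.2986, 0.0275]
tool_rot: [-0.0, 0.076, 0.997, -0.0]
ft_force: [0.8, 0.0, -1.1]
gripper_width: 0.292
grasp_force: 60.6
```

>>> play_rows --moves "0 0 0 0;0 0 0 0;0 0 0 0;0 0 0 0;0 0 0 0" --hand 1

```text
clock: 8.5
ee_pos: [0.4767, 0.2986, 0.0276]
tool_rot: [0.0, 0.076, 0.997, 0.0]
ft_force: [0.1, 0.1, 0.0]
gripper_width: 1.001
grasp_force: 0.0
```

>>> play_rows --moves "0 0 0.6 0;0 0 0.6 0;0.06 -0.602 0.3 -0.06;0.06 -0.602 0.3 0;0.06 -0.602 0 0;0.06 -0.602 0 0;0.06 -0.602 0 0;0.06 -0.602 0 0"

```text
clock: 9.3
ee_pos: [0.5035, 0.0271, 0.1622]
tool_rot: [0.0, 0.092, 0.996, 0.0]
ft_force: [0.6, -0.1, 1.2]
gripper_width: 1.0
grasp_force: 0.0
```

>>> play_rows --moves "0.06 -0.602 0 0;0.06 -0.602 0 0;0.06 -0.602 0 0;0.06 -0.602 0 0;0.06 -0.602 0 0;0.06 -0.602 0 0;0.06 -0.602 0 0;0 0 0 0"

```text
clock: 10.1
ee_pos: [0.5341, -0.2949, 0.1619]
tool_rot: [0.001, 0.096, 0.995, -0.002]
ft_force: [-1.9, 0.6, -0.2]
gripper_width: 1.002
grasp_force: 0.0
```

Run:
```python
from h import *
f,s=grab('wrist');print(s['ee_pos'],s['tool_rot'],s['ft_force'])
cv2.imwrite('pics/w5.png',cv2.resize(f['color'],(800,600),interpolation=cv2.INTER_CUBIC))
```

```text
[ 0.53410037 -0.2948624   0.16188737] [ 5.03296436e-04  9.61995447e-02  9.95360233e-01 -1.84388696e-03] [-1.93058339  0.59782303 -0.24353798]
```

View pics/w5.png

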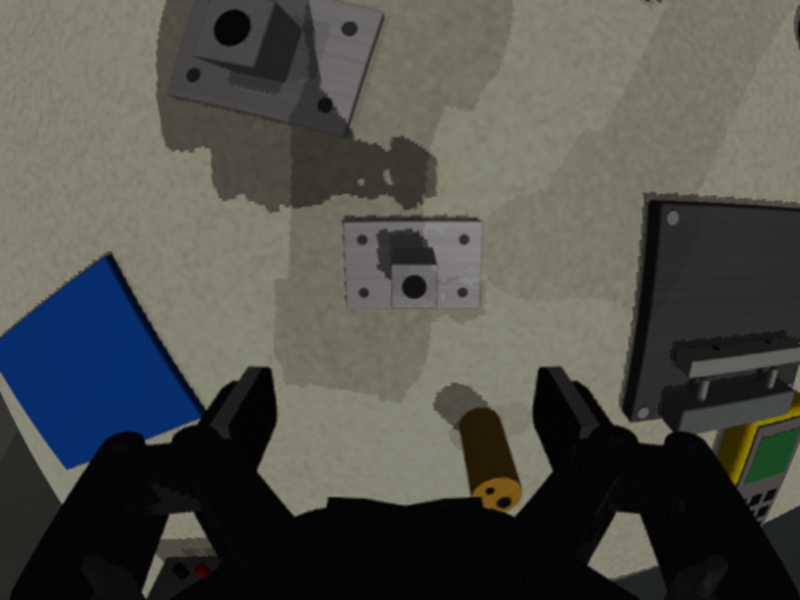

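Run:
```python
from h import *
c=lambda p,z:px2w('wrist',np.array(p)/1.5625,z)[:,:2]
w=c([(346,221),(481,221),(480,308),(348,308)],.01);print(w,w.mean(0),[np.degrees(np.arctan2(*(b-a)[::-1])) for a,b in((w[0],w[1]),(w[3],w[2]))])
w=c([(392,264),(437,265),(438,306),(392,306),(414,287)],.055);print(w[:4].mean(0),w[4])
p=c([(650,200),(800,210)],.02);print(p)
```

```text
[[ 0.49763923 -0.32533618]
 [ 0.51397614 -0.24030653]
 [ 0.57257722 -0.24969675]
 [ 0.5555589  -0.3372537 ]] [ 0.53493787 -0.28814829] [np.float64(79.12418801776194), np.float64(79.00065358564329)]
[ 0.5346411  -0.28844512] [ 0.53539944 -0.28903518]
[[ 0.51649914 -0.12323859]
 [ 0.54199997  0.03014657]]
```

>>> play_rows --moves "0.013 0.085 -0.45 0;0 0 -0.45 0;0 0 -0.45 0;0 0 -0.4 0;0 0 -0.2 0;0 0 0 0;0 0 0 0"

```text
clock: 10.85
ee_pos: [0.5364, -0.2804, 0.0164]
tool_rot: [0.0, 0.092, 0.996, 0.0]
ft_force: [-0.2, 0.2, 0.6]
gripper_width: 1.003
grasp_force: 0.0
```

>>> play_rows --moves "0 0 0 0;0 0 0 0;0 0 0 0;0 0 0 0;0 0 0 0;0 0 0 0;0 0 0 0" --hand -1 --squeeze 90

```text
clock: 11.55
ee_pos: [0.5364, -0.2818, 0.0167]
tool_rot: [0.001, 0.092, 0.996, -0.001]
ft_force: [-1.3, -1.4, 8.1]
gripper_width: 0.292
grasp_force: 89.4
```

>>> play_rows --moves "0 0 0.45 0;0 0 0.45 0.06;0.151 0.553 0 0;0.151 0.553 0 0;0.151 0.553 0 0;0.151 0.553 0 0;0.151 0.553 0 0;0.151 0.553 0 0"

```text
clock: 12.35
ee_pos: [0.6038, -0.0301, 0.083]
tool_rot: [-0.0, 0.076, 0.997, 0.0]
ft_force: [0.5, -0.3, -3.1]
gripper_width: 0.291
grasp_force: 89.3
```

>>> play_rows --moves "0 0 -0.2 0;0 0 0 0;0 0 0 0"

```text
clock: 12.65
ee_pos: [0.603, -0.033, 0.0678]
tool_rot: [-0.001, 0.077, 0.997, -0.0]
ft_force: [0.3, -0.5, -3.0]
gripper_width: 0.293
grasp_force: 89.2
```

Run:
```python
from h import *
f,s=grab('wrist');print(s['ee_pos'],s['tool_rot'],s['ft_force'])
a,_=grab('scene')
c=np.zeros((600,800,3),np.uint8);c[:,:400]=cv2.resize(f['color'],None,fx=1.5,fy=1.5625,interpolation=cv2.INTER_CUBIC)[:600,200:600];c[:300,400:]=cv2.resize(a['color'][225:300,190:290],(400,300),interpolation=cv2.INTER_CUBIC)
c[300:,400:]=cv2.resize(grab('side')[0]['color'][150:225,130:230],(400,300),interpolation=cv2.INTER_CUBIC)
cv2.imwrite('pics/w6.png',c)
```

```text
[ 0.60303538 -0.03304167  0.06778417] [-9.09607547e-04  7.67808445e-02  9.97047485e-01 -4.32949728e-04] [ 0.34559711 -0.46011907 -3.02682227]
```

View pics/w6.png

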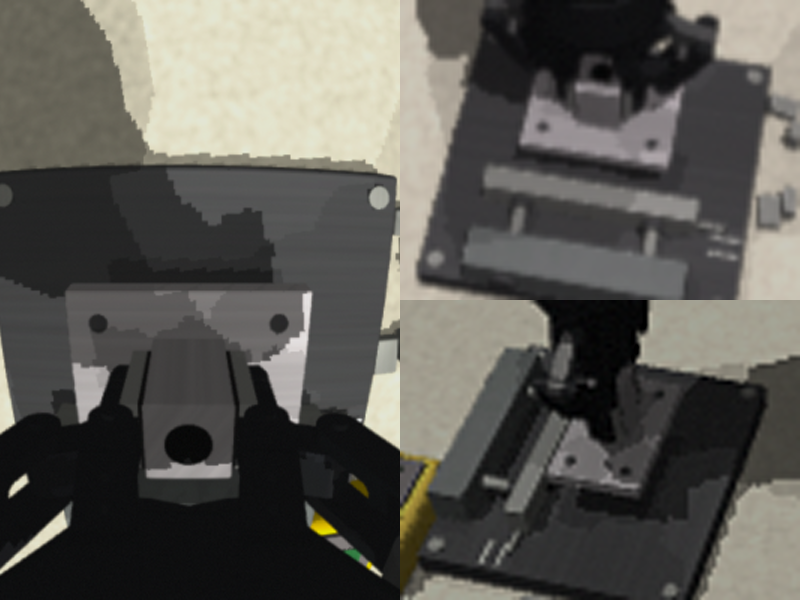

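Run:
```python
from h import *
def ang(n,p,z,f):
    w=px2w(n,np.array([f(*x) for x in p]),z)[:,:2];d=w[1]-w[0];print(n,w.round(4).tolist(),np.degrees(np.arctan2(d[1],d[0]))-90,w.mean(0).round(4),np.linalg.norm(d))
S=lambda x,y:((x-400)/4+190,y/4+225)
W=lambda x,y:((x+200)/1.5,y/1.5625)
ang('scene',[(520,147),(668,168)],.061,S)
ang('scene',[(486,168),(698,202)],.044,S)
ang('wrist',[(68,288),(312,290)],.061,W)
ang('wrist',[(3,182),(395,180)],.02,W)
```

```text
scene [[0.6312, -0.0813], [0.6428, 0.0066]] -7.504073221644802 [ 0.637  -0.0374] 0.08862808435771027
scene [[0.6373, -0.1023], [0.6563, 0.0247]] -8.515996184006667 [ 0.6468 -0.0388] 0.1284650944513073
wrist [[0.5661, -0.0699], [0.5801, 0.0161]] -9.252516461844337 [ 0.5731 -0.0269] 0.08713415911753956
wrist [[0.5257, -0.1039], [0.5511, 0.0706]] -8.25720908727753 [ 0.5384 -0.0166] 0.17631301144433725
```

>>> play_rows --moves "0 0 -0.2 0;0 0 -0.15 0;0 0 -0.05 0;0 0 0 0;0 0 0 0"

```text
clock: 13.3
ee_pos: [0.6038, -0.0321, 0.0376]
tool_rot: [-0.0, 0.076, 0.997, -0.0]
ft_force: [0.6, -0.0, -2.6]
gripper_width: 0.295
grasp_force: 89.6
```

>>> play_rows --moves "0 0 -0.012 0;0 0 0 0;0 0 0 0"

```text
clock: 13.6
ee_pos: [0.6039, -0.0319, 0.0372]
tool_rot: [-0.0, 0.076, 0.997, 0.0]
ft_force: [0.1, -0.9, -3.5]
gripper_width: 0.294
grasp_force: 89.6
```

>>> play_rows --moves "0.053 -0.008 0 0;0.026 -0.004 0 0;0 0 0 0;0 0 0 0"

```text
clock: 14.0
ee_pos: [0.6099, -0.0329, 0.0372]
tool_rot: [0.0, 0.076, 0.997, 0.0]
ft_force: [0.2, -0.5, -3.4]
gripper_width: 0.297
grasp_force: 89.6
```

>>> play_rows --moves "0 0 -0.008 0;0 0 0 0;0 0 0 0"

```text
clock: 14.3
ee_pos: [0.6098, -0.0329, 0.0368]
tool_rot: [0.0, 0.076, 0.997, 0.0]
ft_force: [-0.2, 0.8, -0.2]
gripper_width: 0.294
grasp_force: 89.6
```

>>> play_rows --moves "0.026 -0.004 0 0;0 0 0 0;0 0 0 0"

```text
clock: 14.6
ee_pos: [0.6118, -0.0332, 0.0367]
tool_rot: [0.0, 0.076, 0.997, -0.0]
ft_force: [-2.3, 0.4, 1.7]
gripper_width: 0.29
grasp_force: 89.8
```

>>> play_rows --moves "0.026 -0.004 0 0;0 0 0 0;0 0 0 0"

```text
clock: 14.9
ee_pos: [0.6133, -0.0334, 0.0368]
tool_rot: [-0.0, 0.076, 0.997, -0.0]
ft_force: [-3.8, 1.3, 5.7]
gripper_width: 0.296
grasp_force: 90.1
```

>>> play_rows --moves "0.026 -0.004 0.003 0;0.026 -0.004 0 0;0 0 0 0;0 0 0 0"

```text
clock: 15.3
ee_pos: [0.6163, -0.0339, 0.0368]
tool_rot: [-0.001, 0.076, 0.997, -0.0]
ft_force: [-6.4, 1.8, 6.8]
gripper_width: 0.292
grasp_force: 90.7
```

>>> play_rows --moves "0.026 -0.004 0 0;0 0 0 0;0 0 0 0"

```text
clock: 15.6
ee_pos: [0.6174, -0.034, 0.0369]
tool_rot: [-0.002, 0.076, 0.997, -0.0]
ft_force: [-9.8, 2.3, 8.9]
gripper_width: 0.292
grasp_force: 90.9
```

>>> play_rows --moves "0.02 -0.003 0.003 0;0.02 -0.003 0 0;0 0 0 0;0 0 0 0;0 0 0 0"

```text
clock: 16.1
ee_pos: [0.6196, -0.0344, 0.0369]
tool_rot: [-0.003, 0.076, 0.997, -0.0]
ft_force: [-11.9, 2.2, 10.0]
gripper_width: 0.289
grasp_force: 91.0
```

```bash
ls pics | grep 12
python3 - <<'E'
from h import *
a,s=grab('scene');b,_=grab('side');print(s['ee_pos'],s['ft_force'],s['clock'])
c=np.zeros((600,800,3),np.uint8);I=cv2.INTER_CUBIC
import glob
a0=cv2.imread(sorted(glob.glob('pics/scene_12*'))[0]);b0=cv2.imread(sorted(glob.glob('pics/side_12*'))[0])
for i,(im,r) in enumerate([(a0,(258,305,225,288)),(a['color'],(258,305,225,288)),(b0,(165,222,132,208)),(b['color'],(165,222,132,208))]):
    c[300*(i//2):300*(i//2)+300,400*(i%2):400*(i%2)+400]=cv2.resize(im[r[0]:r[1],r[2]:r[3]],(400,300),interpolation=I)
cv2.imwrite('pics/f.png',c)
E
```

```text
scene_12.70.png
side_12.75.png
wrist_12.65.png
[ 0.61963643 -0.03442451  0.03692166] [-11.85017445   2.22600457   9.98613818] 16.1
```

View pics/f.png

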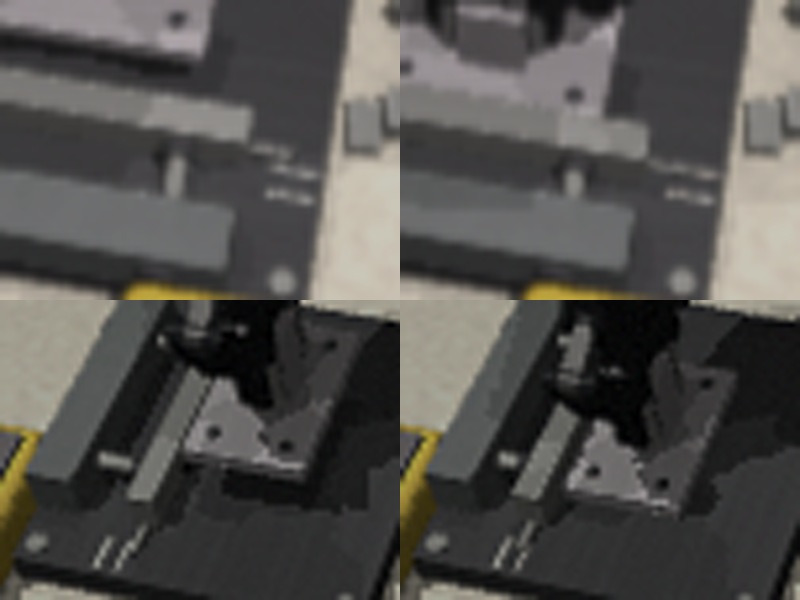

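```bash
cat > m.py <<'E'
from h import *
import glob,sys
def run(n,ref,pts,z,box):
    t=sorted(glob.glob(f'pics/{n}_1[2-9]*'),key=lambda p:float(p.split('_')[1][:-4]))
    A=cv2.imread(ref,0);B=cv2.imread(t[-1],0)
    f=np.load(f'pics/{n}.npz');
    def proj(P):
        c=f['view']@np.append(P,1);u=f['intrinsics']@c[:3];return u[:2]/u[2]
    ux=np.array([.988,-.152,0]);P=np.array([.649,.02,.044]) # fence right end top
    # fit displacement d: warp ref fence-end patch by projected shift, minimise SSD
    u0=proj(P);res=[]
    for d in np.arange(0,.0201,.00025):
        s=proj(P+ux*d)-u0
        h=np.array(box);M=np.float32([[1,0,s[0]],[0,1,s[1]]])
        pa=cv2.getRectSubPix(np.float32(A),tuple(h),tuple(map(float,pts)));pb=cv2.getRectSubPix(np.float32(B),tuple(h),tuple(map(float,np.array(pts)+s)))
        res.append((np.corrcoef(pa.ravel(),pb.ravel())[0,1],d))
    res.sort();print(n,t[-1],[(round(c,3),round(d*1000,2)) for c,d in res[-4:]])
# fence end corner px in ref frames (clean)
S0=(225+245/6.35,258+122/6.35);D0=(132+140/5.26,165+185/5.26)
run('scene','pics/scene_0.00.png',S0,.044,(11,7))
run('side','pics/side_0.05.png',D0,.044,(9,7))
run('side',sorted(glob.glob('pics/side_12*'))[0],D0,.044,(9,7))
run('scene',sorted(glob.glob('pics/scene_12*'))[0],S0,.044,(11,7))
E
ls pics; python3 m.py
```

```text
both0.png
both1.png
c3.png
c4.png
f.png
m.png
scene.npz
scene_0.00.png
scene_12.70.png
scene_16.10.png
scene_6.10.png
scene_7.50.png
side.npz
side_0.05.png
side_12.75.png
side_16.15.png
side_6.15.png
side_7.55.png
w1.png
w2.png
w5.png
w6.png
wrist.npz
wrist_1.40.png
wrist_10.10.png
wrist_12.65.png
wrist_4.05.png
scene pics/scene_16.10.png [(np.float64(0.966), np.float64(6.25)), (np.float64(0.966), np.float64(7.0)), (np.float64(0.97), np.float64(6.5)), (np.float64(0.97), np.float64(6.75))]
side pics/side_16.15.png [(np.float64(0.953), np.float64(5.75)), (np.float64(0.961), np.float64(6.5)), (np.float64(0.963), np.float64(6.0)), (np.float64(0.965), np.float64(6.25))]
side pics/side_16.15.png [(np.float64(0.954), np.float64(5.75)), (np.float64(0.959), np.float64(6.5)), (np.float64(0.962), np.float64(6.0)), (np.float64(0.964), np.float64(6.25))]
scene pics/scene_16.10.png [(np.float64(0.97), np.float64(7.0)), (np.float64(0.974), np.float64(6.25)), (np.float64(0.975), np.float64(6.75)), (np.float64(0.977), np.float64(6.5))]
```

>>> play_rows --moves "0 0 0.004 0;0.015 -0.002 0 0;0.015 -0.003 0 0;0.014 -0.002 0 0;0 0 0 0;0 0 0 0;0 0 0 0"

```text
clock: 16.9
ee_pos: [0.622, -0.0348, 0.037]
tool_rot: [-0.004, 0.076, 0.997, -0.0]
ft_force: [-13.8, 3.0, 9.7]
gripper_width: 0.296
grasp_force: 90.8
```

```bash
python3 -c "
from h import *
grab('scene');grab('side');s=arm.observe();print(s['clock'],s['ee_pos'],s['tool_rot'],s['ft_force'])"; python3 m.py
```

```text
17.0 [ 0.62200586 -0.03478077  0.03699624] [-3.68821967e-03  7.64060193e-02  9.97069966e-01 -1.74794811e-05] [-12.9481221    3.18384692  10.10078197]
scene pics/scene_16.90.png [(np.float64(0.95), np.float64(9.25)), (np.float64(0.952), np.float64(8.5)), (np.float64(0.954), np.float64(9.0)), (np.float64(0.954), np.float64(8.75))]
side pics/side_16.95.png [(np.float64(0.96), np.float64(9.0)), (np.float64(0.961), np.float64(8.25)), (np.float64(0.967), np.float64(8.75)), (np.float64(0.967), np.float64(8.5))]
side pics/side_16.95.png [(np.float64(0.96), np.float64(9.0)), (np.float64(0.962), np.float64(8.25)), (np.float64(0.967), np.float64(8.75)), (np.float64(0.968), np.float64(8.5))]
scene pics/scene_16.90.png [(np.float64(0.955), np.float64(8.25)), (np.float64(0.96), np.float64(9.0)), (np.float64(0.96), np.float64(8.5)), (np.float64(0.961), np.float64(8.75))]
```

>>> play_rows --moves "0.011 -0.002 0.002 0;0.01 -0.001 0 0;0 0 0 0;0 0 0 0;0 0 0 0;0 0 0 0"

```text
clock: 17.6
ee_pos: [0.6232, -0.035, 0.037]
tool_rot: [-0.004, 0.076, 0.997, -0.0]
ft_force: [-13.2, 2.6, 9.6]
gripper_width: 0.294
grasp_force: 90.9
```

```bash
python3 -c "
from h import *
grab('scene');grab('side');s=arm.observe();print(s['clock'],s['ee_pos'],s['tool_rot'],s['ft_force'])"; python3 m.py
```

```text
17.7 [ 0.62312851 -0.03496765  0.03702527] [-4.11769811e-03  7.64429171e-02  9.97065456e-01 -2.38910492e-05] [-14.28180322   2.46571659   9.18252218]
scene pics/scene_17.60.png [(np.float64(0.969), np.float64(10.5)), (np.float64(0.969), np.float64(9.75)), (np.float64(0.972), np.float64(10.0)), (np.float64(0.972), np.float64(10.25))]
side pics/side_17.65.png [(np.float64(0.95), np.float64(9.75)), (np.float64(0.954), np.float64(10.5)), (np.float64(0.958), np.float64(10.0)), (np.float64(0.959), np.float64(10.25))]
side pics/side_17.65.png [(np.float64(0.952), np.float64(9.75)), (np.float64(0.953), np.float64(10.5)), (np.float64(0.958), np.float64(10.0)), (np.float64(0.959), np.float64(10.25))]
scene pics/scene_17.60.png [(np.float64(0.968), np.float64(10.5)), (np.float64(0.971), np.float64(9.75)), (np.float64(0.972), np.float64(10.25)), (np.float64(0.973), np.float64(10.0))]
```

```bash
python3 -c "
from workcell import arm
print(arm.close_job())"
```

```text
the job is handed in; nothing more can be done
None
```

I swept the four off-cuts onto the bench, stood the scraper aside clear of the plate, and handed in the job at about 17.7 s with the foot held against the fence, which both outside cameras put at about 10 mm in. I worked the 8 N out from that travel: the wrist read about 14 N, which I put down to the foot rubbing on the plate. The tool was tilted about 0.5°, and I took no last close look at whether the foot lies flat and square.

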